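# Valve lever past the detent into float

## Task

Two hand valves stand side by side on a steel plate on the worktop. Push the lever with the T-bar grip (not the one with the ball knob) away from the robot, over the stiff detent near the end of its travel and fully home into its float notch, so that it stays there by itself when you let go. Leave the ball-knob lever in its rest position.

Things in the scene. Friction and masses are not known exactly. Their poses are not given: they have to be found in the camera images.
- bar_knob (a point): Centre of the T-bar grip of the lever to push: black level cross bar, 22 mm diameter, 64 mm long, on an 11 mm stem, about 195 mm above the worktop at rest; nothing else within 60 mm below. Axes: y along the bar, parallel to the pivot; at rest z is up and x points level the way it is pushed (both pitch with the lever). At rest the pivot lies 37 mm ahead (+x) and 114 mm below this point.
- bar_lever (a joint): T-bar lever angle, rad: 0 at rest (leaning 0.31 toward the robot), 0.58 in the float notch, at its stop (leaning 0.27 away, grip 69 mm farther on, same height). Sprung back to 0 if let go early. Pushing at the grip takes 1 to 2 N at first and about 11 N from 0.22 to 0.32, where the detent is stiffest; past its crest at about 0.42 the lever snaps on to 0.58 by itself and stays.
- ball_knob (a point): Centre of the black ball knob, 34 mm diameter, of the other lever, to be left alone: 110 mm to the left or right of the T-bar grip (the valves may stand either way round), same height at rest, same axes, lean and lever length (120 mm from pivot to knob).
- ball_lever (a joint): Ball-knob lever angle, rad: 0 at rest, up to 0.36 when pushed away from the robot; a spring returns it to 0.

How it is judged:
By the outcome, as a careful person would: the job done as asked, in the order asked, and still so for the second after the job is handed in, with the robot touching nothing.
It also fails if it takes over 32 s, if anything falls off the work surface, if the arm or the gripper's body presses on something with over 40 N, if the wrist force passes 120 N, or if a joint passes its speed limit or range.

## Robot

A 7-joint arm with a two-finger parallel gripper is mounted at the origin on a cart in front of the work surface, level with it; the furniture and walls round the work are solid. World frame = base frame: x ahead of the robot, y to its left, z up, the work surface at z = 0. Lengths are in m, angles in rad, forces in N, time in s.
With the tool pointing down it reaches from about 0.4 to 0.85 m from the base axis. Payload 10.4 kg.
Tool frame: the origin (TCP) lies at the very end of the fingers, on their centre line; the grasp point (between the pads) lies 19 mm behind it; y points along the fingers, z is the direction in which the jaws open and shut, and the axes are right-handed (so a half turn about y gives the same grasp; the last joint's range is limited). The gripper opens to 85 mm and grips with 20 to 120 N. Pads are 22 mm wide; open, the fingers measure 114 mm over their backs; the gripper's body (76 mm by 85 mm) begins 54 mm behind the grasp point. The pads swing forward as they close: fully open they stand 13 mm farther back than shut.
Start: joints at [-1.248, 0.332, -0.065, 1.46, 0.022, 1.35, -0.088], TCP at [0.212, 0.588, 0.231] pointing down, gripper open.
Joint ranges: [-2.6, 2.6], [-0.5, 2.12], [-1.47, 1.34], [0.16, 2.42], [-1.27, 4.41], [0.06, 2.06], [-2.6, 2.6]. Speed limits (rad/s): [2.22, 2.22, 2.79, 2.79, 3.14, 3.14, 3.14].

## Interface

Orientations are given as a unit quaternion [x, y, z, w].
In Python, from workcell import manip gives the robot as it stands.
- The arm moves only by the shell command python3 -m jog 'ROWS' [FORCE]. ROWS is JSON, a list of rows, each an object with "dp": the shift along the tool's x, y, z in units of 50 mm (1.0 is 50 mm), a list of three; "turn": the turn about the tool's y in units of 5 degrees (1.0 is 5 degrees); "claw": the finger opening in mm, from 0 to 85.4. In form: [{"dp": [x, y, z], "turn": turn, "claw": claw}, ...]. A call has 1 to 20 rows; each row shifts and turns the commanded pose from where the row before left it, along the tool's axes as they then stand; what a row does not reach is not made up. A row lasts 1/8 s, in which the tool goes at most 62.5 mm and 10.7 degrees, less where a joint would pass 70% of its speed; a pose out of reach is approached as far as the arm can. A call is refused whole if a number of a shift passes 1 or a number of a turn 1, either way. A call with a gripper value outside its range is refused whole. The fingers move at their own pace and stop on an object; FORCE is the grip in N (left out, the last holds). Time passes only in rows, so rows that do not move let the fingers close. It gives the time, the measured TCP pose, the force and the opening at its end, in the units of the state.
- manip.get_obs(): the state, without advancing time (a new reading comes with each control period).
- manip.camera(name): name is "side" or "top"; returns a dict with "frame" (480x640x3 uint8, blue, green, red), "depth" (480x640 float32, m along the optical axis (not along the pixel's ray), 0 where there is no reading), "fx", "fy", "cx", "cy" (pixels), "R" (3x3) and "t" (3): a world point X has camera coordinates R X + t. Camera axes: x right, y down, z forward; pixel columns grow to the right and rows downward; lengths in m; the calibration is good to about 2 mm. A picture is of the moment at which its call begins.
- manip.hand_in(): hands the job in, once; it reports no verdict.
The state is a dict: "clock": time; "joint_pos": joint angles; "joint_velocities": joint speeds; "tau": joint torques, N m; "position": TCP position; "ee_rot": TCP orientation; "ft_force": force on the tool from outside, world axes, zero at the start; "torque": the same for the moment, N m; "grip_width": opening from 0.0 (shut) to 1.0 (fully open).
Only numpy, scipy, OpenCV 4.12 (cv2) and the standard library are available. Lean on these libraries where they do the work, as an engineer would, in place of code of your own. Each camera call takes 0.05 s, during which the arm holds its last target. There are 200 camera calls.

## Working session

There is one attempt and no reset: what is moved stays moved. The work goes in short steps, Python scripts to look and compute and a shell command to move; the robot and the scene stay as the last step left them, time stands still between calls to the robot, and variables do not carry over. Pictures are saved under pics/ and viewed, about 8 in all and at most 12, crops included, and the job is handed in when it is done.

```bash
mkdir -p pics
cat > h.py <<'E'
import numpy as np, cv2
from workcell import manip
def snap(name,tag):
    c=manip.camera(name); cv2.imwrite(f'pics/{tag}.png',c['frame']); np.savez(f'pics/{tag}.npz',**c); return c
def world(c,u,v,d=None):
    d=c['depth'][int(v),int(u)] if d is None else d
    p=np.array([(u-c['cx'])/c['fx']*d,(v-c['cy'])/c['fy']*d,d]); return np.array(c['R']).T@(p-np.array(c['t']))
E
python3 - <<'E'
from h import *
o=manip.get_obs(); print(o)
for n in ('top','side'):
    c=snap(n,n+'1'); print(n, -np.array(c['R']).T@c['t'], np.array(c['R']).round(2).tolist(), c['fx'])
a=cv2.imread('pics/top1.png');b=cv2.imread('pics/side1.png')
E
```

```text
{'clock': 0.0, 'joint_pos': array([-1.2476278 ,  0.33287242, -0.06468575,  1.46093099,  0.02162573,
        1.34990244, -0.08846679]), 'joint_velocities': array([-3.01482235e-04,  3.45437428e-04,  1.71325949e-03, -1.19704072e-03,
       -6.98284925e-04, -6.18707187e-05, -1.45075508e-03]), 'tau': array([ 5.65003902e-04, -6.25461173e+01,  4.93400835e-02, -3.91581059e+01,
        1.61732017e-02,  1.04894087e-02, -1.56532349e-05]), 'position': array([0.21172018, 0.58765279, 0.23052049]), 'ee_rot': array([ 0.69706658, -0.12167626,  0.12157065, -0.69607015]), 'ft_force': array([-0.53791902,  0.53637956,  0.13888818]), 'torque': array([0.02323537, 0.0457595 , 0.06238354]), 'grip_width': 1.0030869820443833}
top [0.4563612  0.06125106 1.0357362 ] [[-0.0, -1.0, 0.01], [-0.99, 0.0, -0.11], [0.11, -0.01, -0.99]] 556.3483859175382
side [0.61532507 0.77417123 0.60492155] [[-1.0, 0.08, 0.01], [0.03, 0.52, -0.86], [-0.07, -0.85, -0.52]] 517.2694094404845
```

View pics/top1.png

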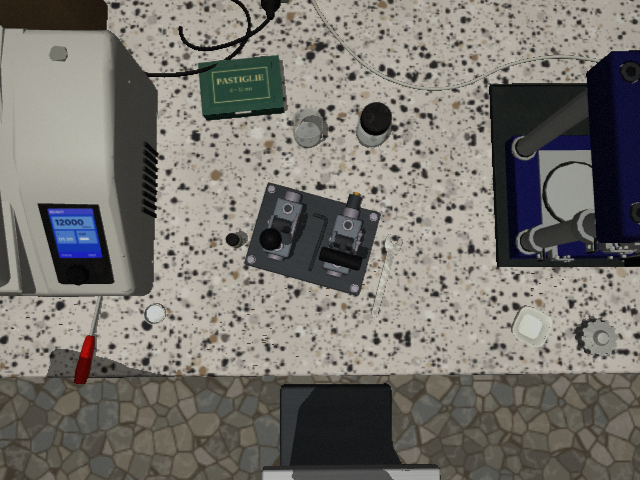

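View pics/side1.png

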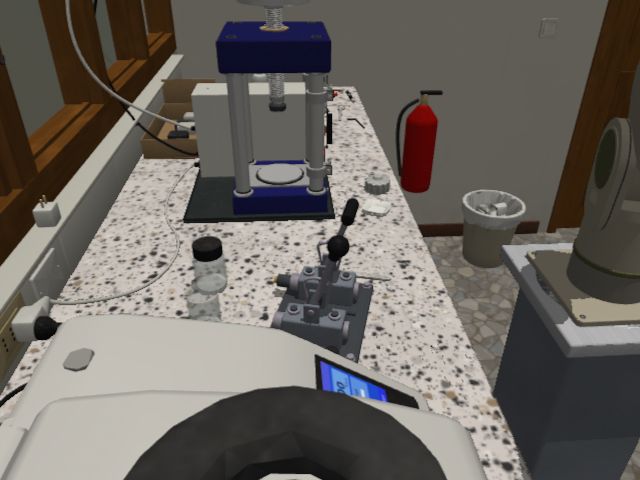

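The top view shows the T-bar grip at about (341,258), with its ends at about (321,253) and (362,264). The ball knob is at (271,238), to the left (+y). The plate is yawed by about 15°.

Run:
```python
from h import *
c=dict(np.load('pics/top1.npz'))
d=c['depth']; vv,uu=np.mgrid[200:300,240:390]
P=np.array([world(c,u,v) for u,v in zip(uu.ravel(),vv.ravel())])
dark=c['frame'][200:300,240:390].max(2).ravel()<70
k=(P[:,2]>0.165)&(P[:,2]<.24)
Q=P[k]; U=uu.ravel()[k]
for nm,m in (('bar',U>305),('ball',U<=305)):
    q=Q[m]; print(nm,len(q),q.mean(0).round(4),q.min(0).round(4),q.max(0).round(4))
    if nm=='bar':
        q=q[q[:,2]>q[:,2].max()-.012]
        r=cv2.minAreaRect((q[:,:2]*1000).astype(np.float32)); print(r)
        w,V=np.linalg.eigh(np.cov(q[:,:2].T)); print(V[:,1],np.degrees(np.arctan2(V[1,1],V[0,1])))
from scipy.spatial.transform import Rotation as R
o=manip.get_obs(); print(R.from_quat(o['ee_rot']).as_matrix().round(3))
# obstacles tall near
H=np.array([world(c,u,v) for v in range(0,480,8) for u in range(0,640,8)])
for m in ((H[:,2]>.08)&(H[:,1]>.1),):
    print(H[m].min(0),H[m].max(0))
```

```text
bar 598 [0.5121 0.0246 0.2025] [ 0.4945 -0.0071  0.1676] [0.5296 0.0565 0.2084]
((512.526611328125, 24.54086685180664), (63.51057052612305, 21.181392669677734), 74.25054931640625)
[0.27137282 0.96247431] 74.25402589031135
ball 389 [0.5415 0.1294 0.2053] [0.5264 0.1138 0.1916] [0.5594 0.1456 0.2141]
[[ 0.941 -0.     0.339]
 [-0.339 -0.001  0.941]
 [ 0.    -1.    -0.001]]
[0.45782562 0.1087848  0.08047047] [0.98579756 0.60421122 0.27703866]
```

The bar centre is at about (0.5125, 0.0245, 0.197). The push direction is (0.962, -0.271), and the ball knob is on the +y side. I'll shut the fingers, align them and move behind the bar, staying high.

```bash
python3 -m jog '[{"dp":[0,-0.9,0],"turn":-0.8,"claw":0},{"dp":[0.66,0,-0.77],"turn":0,"claw":0},{"dp":[0.66,0,-0.77],"turn":0,"claw":0},{"dp":[0.66,0,-0.77],"turn":0,"claw":0},{"dp":[0.66,0,-0.77],"turn":0,"claw":0},{"dp":[0.66,0,-0.77],"turn":0,"claw":0},{"dp":[0.66,0,-0.77],"turn":0,"claw":0},{"dp":[0.66,0,-0.77],"turn":0,"claw":0},{"dp":[0.66,0,-0.77],"turn":0,"claw":0},{"dp":[0.66,0,-0.77],"turn":0,"claw":0},{"dp":[0.66,0,-0.77],"turn":0,"claw":0},{"dp":[0.66,0,-0.77],"turn":0,"claw":0},{"dp":[0.6,0,-0.75],"turn":0,"claw":0},{"dp":[0,0,0],"turn":0,"claw":0},{"dp":[0,0,0],"turn":0,"claw":0}]'
cat >> h.py <<'E'
from scipy.spatial.transform import Rotation as R
def rel(b=np.array([.5125,.0245,.197])):
    o=manip.get_obs(); M=R.from_quat(o['ee_rot']).as_matrix()
    print('t',o['clock'],'tcp',o['position'].round(4),'F',o['ft_force'].round(1),'w',o['grip_width'])
    print('bar in tool mm',(M.T@(b-o['position'])*1000).round(1)); print(M.round(3).tolist())
E
python3 -c "
from h import *
rel()"
```

```text
clock: 1.98
position: [0.464, 0.0379, 0.276]
ee_rot: [-0.7, 0.097, -0.097, 0.7]
ft_force: [0.7, -0.0, -0.4]
grip_width: 0.002
t 1.975 tcp [0.464  0.0379 0.276 ] F [ 0.7 -0.  -0.4] w 0.0016767433100540827
bar in tool mm [50.3 79.   0.3]
[[0.962, -0.001, 0.272], [-0.272, 0.0, 0.962], [-0.001, -1.0, 0.0]]
```

```bash
python3 -m jog '[{"dp":[0,0.5,0],"turn":0,"claw":0},{"dp":[0,0.5,0],"turn":0,"claw":0},{"dp":[0,0.5,0],"turn":0,"claw":0},{"dp":[0,0.5,0],"turn":0,"claw":0},{"dp":[0.2,0,0],"turn":0,"claw":0},{"dp":[0.2,0,0],"turn":0,"claw":0},{"dp":[0,0,0],"turn":0,"claw":0}]'
python3 -c "
from h import *
rel()
c=snap('side','s2')
cv2.imwrite('pics/s2c.png',cv2.resize(c['frame'][130:390,220:460],None,fx=2.2,fy=2.2))"
```

```text
clock: 2.85
position: [0.4849, 0.0319, 0.1772]
ee_rot: [-0.7, 0.097, -0.098, 0.7]
ft_force: [-0.2, -0.6, 0.2]
grip_width: 0.001
t 2.85 tcp [0.4849 0.0319 0.1772] F [-0.2 -0.6  0.2] w 0.001173402377150952
bar in tool mm [ 28.6 -19.7   0.4]
[[0.962, 0.002, 0.273], [-0.273, -0.0, 0.962], [0.001, -1.0, 0.0]]
```

View pics/s2c.png

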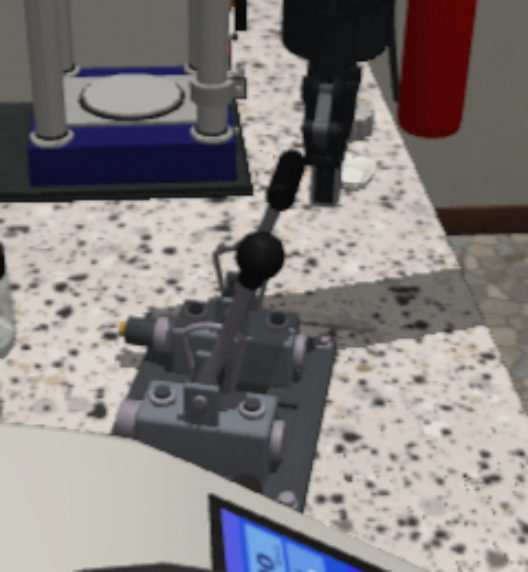

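The shut fingers, at about (322,180) in the crop, are directly behind the T-bar at (288,180), and the ball knob at (258,255) is clear. Now I push in two parts.

```bash
python3 -m jog '[{"dp":[0.2,0,0],"turn":0,"claw":0},{"dp":[0.2,0,0],"turn":0,"claw":0},{"dp":[0.2,0,0],"turn":0,"claw":0},{"dp":[0,0,0],"turn":0,"claw":0}]'
python3 -m jog '[{"dp":[0.2,0,0],"turn":0,"claw":0},{"dp":[0.2,0,0],"turn":0,"claw":0},{"dp":[0.2,0,0],"turn":0,"claw":0},{"dp":[0,0,0],"turn":0,"claw":0}]'
python3 -c "
from h import *
rel()"
```

```text
clock: 3.4
position: [0.513, 0.0235, 0.1761]
ee_rot: [0.7, -0.097, 0.097, -0.7]
ft_force: [-1.5, 1.2, 1.3]
grip_width: 0.0
clock: 3.9
position: [0.5418, 0.0152, 0.1762]
ee_rot: [0.701, -0.097, 0.098, -0.7]
ft_force: [0.3, -1.0, -0.1]
grip_width: -0.002
t 3.9 tcp [0.5418 0.0152 0.1762] F [ 0.3 -1.  -0.1] w -0.002302000972820024
bar in tool mm [-30.7 -20.8   1. ]
[[0.962, 0.0, 0.273], [-0.273, -0.001, 0.962], [0.001, -1.0, -0.0]]
```

I've pushed about 53 mm and the force has dropped to zero. Either the lever snapped home or I lost contact, so I'll look.

```bash
python3 -c "
from h import *
c=snap('side','s3')
cv2.imwrite('pics/s3c.png',cv2.resize(c['frame'][130:390,220:460],None,fx=2.2,fy=2.2))"
```

```text
(no output)
```

View pics/s3c.png

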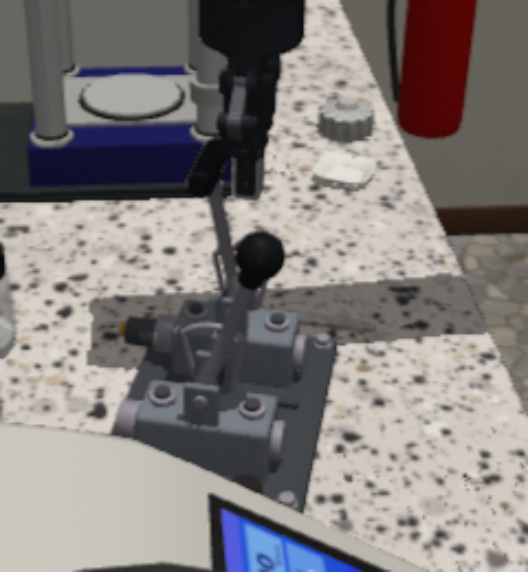

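The lever has snapped ahead of the fingers: the bar is at (207,165) and the fingers at (247,180). The ball lever is at rest. I'll press lightly against the stop to make sure, then back off, rise and measure.

```bash
python3 -m jog '[{"dp":[0.16,0,0],"turn":0,"claw":0},{"dp":[0.16,0,0],"turn":0,"claw":0},{"dp":[0,0,0],"turn":0,"claw":0}]'
python3 -m jog '[{"dp":[-0.6,0,0],"turn":0,"claw":0},{"dp":[-1,0,0],"turn":0,"claw":0},{"dp":[-0.8,0,0],"turn":0,"claw":0},{"dp":[0,-0.9,0],"turn":0,"claw":0},{"dp":[0,-0.9,0],"turn":0,"claw":0},{"dp":[-0.4,0,0.9],"turn":0,"claw":0},{"dp":[-0.4,0,0.9],"turn":0,"claw":0},{"dp":[-0.4,0,0.9],"turn":0,"claw":0},{"dp":[-0.4,0,0.9],"turn":0,"claw":0},{"dp":[0,0,0],"turn":0,"claw":0},{"dp":[0,0,0],"turn":0,"claw":0}]'
python3 - <<'E'
from h import *
rel()
c=snap('top','t4')
vv,uu=np.mgrid[180:300,230:400]
P=np.array([world(c,u,v) for u,v in zip(uu.ravel(),vv.ravel())])
k=(P[:,2]>0.165)&(P[:,2]<.24); Q=P[k]; U=uu.ravel()[k]
for m in (U>305,U<=305):
    q=Q[m]; q=q[q[:,2]>q[:,2].max()-.012]; print(len(q),cv2.minAreaRect((q[:,:2]*1000).astype(np.float32)),q[:,2].max())
cv2.imwrite('pics/t4c.png',cv2.resize(c['frame'][160:320,200:420],None,fx=2.5,fy=2.5))
E
```

```text
clock: 4.32
position: [0.557, 0.0111, 0.1761]
ee_rot: [0.7, -0.097, 0.097, -0.7]
ft_force: [-0.3, 0.1, 1.1]
grip_width: 0.001
clock: 5.7
position: [0.4136, 0.2382, 0.2662]
ee_rot: [0.701, -0.097, 0.098, -0.7]
ft_force: [0.1, -0.3, 0.1]
grip_width: 0.001
t 5.7 tcp [0.4136 0.2382 0.2662] F [ 0.1 -0.3  0.1] w 0.0009585524779408449
bar in tool mm [ 153.5   69.4 -178.5]
[[0.962, 0.0, 0.273], [-0.273, -0.0, 0.962], [0.0, -1.0, -0.0]]
563 ((578.6754150390625, 5.939094543457031), (63.77159118652344, 21.427490234375), 74.46895599365234) 0.21039094933643931
289 ((542.3837890625, 130.1685028076172), (29.21485137939453, 28.78587532043457), 26.985668182373047) 0.21470752194623846
```

View pics/t4c.png

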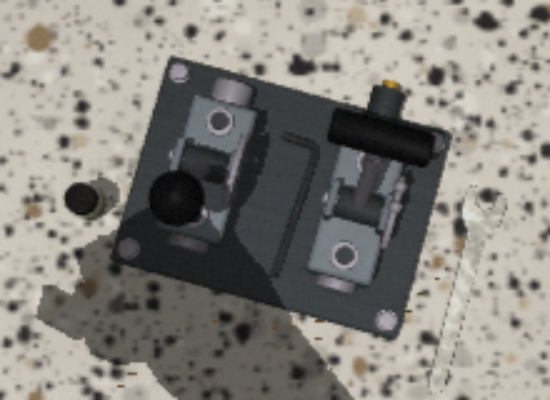

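The T-bar has moved 68.7 mm (69 mm expected) and stays there with the robot clear. The ball knob has moved less than 1.5 mm, so it is still at rest. Handing in.

```bash
python3 -c "
from h import *
print(manip.hand_in())"
```

```text
the job is handed in; nothing more can be done
None
```

The T-bar lever is in its float notch and stays there by itself. I pushed it from behind with shut fingers until it snapped over the detent, then backed off and handed in at about 5.8 s on the robot clock.

- **T-bar grip:** with the arm clear, the top camera put the grip 68.7 mm farther along the push direction, against 69 mm expected for fully home.
- **Ball-knob lever:** it stayed at rest, with its knob within about 1.5 mm of where it started, which is within camera error.
- **Forces:** every wrist force reading I took was under about 2.5 N. They were taken only at the end of each move, so the peak during the push was not recorded.
- **Light press at the stop:** after the snap I moved the fingers forward to check the lever was home, but no clear contact force showed. The camera measurement is therefore the confirmation. No checks failed or disagreed.

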